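# Fold back the cupboard's bifold door and take the reagent bottle out to its tray

## Robot

A 7-joint arm with a two-finger parallel gripper is mounted at the origin on a cart in front of the work surface, level with it; the furniture and walls round the work are solid. World frame = base frame: x ahead of the robot, y to its left, z up, the work surface at z = 0. Lengths are in m, angles in rad, forces in N, time in s.
With the tool pointing down it reaches from about 0.4 to 0.85 m from the base axis. Payload 10.4 kg.
Tool frame: the origin (TCP) lies between the finger pads; the fingertips stand ahead of it and the grasp point (between the pads) lies 5 mm behind it (manip.tip_extent is the z of the fingertips in the tool frame, in m); z points along the fingers, y is the line along which they close (so a half turn about z gives the same grasp; the last joint's range is limited). The gripper opens to 85 mm and grips with 20 to 120 N. Pads are 22 mm wide; open, the fingers measure 114 mm over their backs; the gripper's body (76 mm by 85 mm) begins 54 mm behind the grasp point. The pads swing forward as they close: fully open they stand 13 mm farther back than shut.
Start: joints at [-1.124, 0.332, -0.065, 1.46, 0.022, 1.35, -0.088], TCP at [0.283, 0.557, 0.245] pointing down, gripper open.
Joint ranges: [-2.6, 2.6], [-0.5, 2.12], [-1.47, 1.34], [0.16, 2.42], [-1.27, 4.41], [0.06, 2.06], [-2.6, 2.6]. Speed limits (rad/s): [2.22, 2.22, 2.79, 2.79, 3.14, 3.14, 3.14].

## Interface

Orientations are given as a unit quaternion [x, y, z, w].
In Python, from workcell import status, viewer, manip gives the robot as it stands.
- The arm moves only by the tool play_rows, never from a script. Its argument "plan" is one flat list of numbers, 7 for each row, row after row: the turn, a rotation vector about the tool's x, y, z in degrees, then the shift along the tool's x, y, z in m, then the opening, from 0 (shut) to 1 (fully open). In form: [ax, ay, az, dx, dy, dz, grip, ax, ay, az, dx, dy, dz, grip, ...]. A call has 1 to 20 rows; each row is the pose to reach, as a shift and turn from the pose commanded when the call began, along the tool's axes at that moment; what a row does not reach only later rows make up. A row lasts 1/8 s, in which the tool goes at most 62.5 mm and 10.7 degrees, less where a joint would pass 70% of its speed; a pose out of reach is approached as far as the arm can. A call with a gripper value outside its range is refused whole. The fingers move at their own pace and stop on an object; "squeeze" is the grip in N (left out, the last holds). Time passes only in rows, so rows that repeat a pose let the fingers close. It gives the time, the measured TCP pose, the force, the opening and the grip force at its end, in the units of the state.
- status.get_obs(): the state, without advancing time (a new reading comes with each control period).
- viewer.camera(name): name is "scene" or "top"; returns the picture (420x560x3 uint8, red, green, blue); there is no depth.
- viewer.camera_model(name): a dict with "fx", "fy", "cx", "cy" (pixels), "R" (3x3) and "t" (3): a world point X has camera coordinates R X + t. Camera axes: x right, y down, z forward; pixel columns grow to the right and rows downward; lengths in m; the calibration is good to about 2 mm. A picture is of the moment at which its call begins. camera_model takes no time and is no camera call.
- manip.hand_in(): hands the job in; it is judged then, once.
The state is a dict: "clock": time; "joint_pos": joint angles; "joint_velocities": joint speeds; "tau": joint torques, N m; "position": TCP position; "ee_rot": TCP orientation; "ft_force": force on the tool from outside, world axes, zero at the start; "torque": the same for the moment, N m; "grip_width": opening from 0.0 (shut) to 1.0 (fully open); "grasp_force": force on a finger pad.
Only numpy, scipy, OpenCV 4.12 (cv2) and the standard library are available. Lean on these libraries where they do the work, as an engineer would, in place of code of your own. Each camera call takes 0.05 s, during which the arm holds its last target. There are 200 camera calls.

## Task

Fold the half-open bifold door of the small bench cupboard all the way back against its jamb, so that both panels are collapsed together, then take the amber bottle out from under the roof and stand it gently inside the shallow white tray on the bench. Keep the bottle upright, leave the door folded back, and do not disturb the other things on the bench.

Things in the scene. Friction and masses are not known exactly. Their poses are not given: they have to be found in the camera images.
- cupboard: white bench cupboard, fixed, 314 mm wide, 235 high. Origin: on the bench, mid-width, in the plane of the door tracks. -x points out of the front, +y to the side of the door's jamb. Floor top z = 12 mm, roof underside z = 220; roof and floor run from x = -18 (18 mm out in front) to x = 150 mm. Inner side faces y = +-145 mm from x = 0 back; the front opening is y = -140 to 140 mm.
- door_jamb (a joint): fold angle a (rad) of the bifold door: 0 closed flat, 1.45 fully folded back (stop); starts 0.3 to 0.75. In the cupboard's frame the jamb panel turns about y = 140 mm; fold at x = -140 sin a, y = 140 - 140 cos a; the free panel's far edge, bound to the track, at x = 0, y = 140 - 280 cos a (mm). A few N sideways at the fold move it; it stays where left.
- fold (a point): fold hinge between the two grey upright panels (each 140 mm wide, z = 15 to 217 mm, 12 mm thick outward of the hinge lines), at their top edge. A grip rail, 10 mm wide, z = 30 to 202 mm, stands 18 mm proud of the free panel's outer face, its middle 10 mm from the fold: a fingertip in front of the free panel, just beyond the rail, pushes the fold towards the jamb.
- jamb_hinge (a point): upright hinge line of the jamb panel at the cupboard's left jamb, at the panels' top edge (z = 217 mm)
- amber_bottle: small amber round bottle with black screw cap, 45 mm across, 85 mm high, about 0.23 kg; straight body up to about 55 mm. Origin: centre of its underside, z up. It stands on the cupboard's floor near the front opening, on the side away from the jamb (cupboard x = 26 to 40 mm, y = -50 to -25 mm).
- tray: shallow open white tray, 72 x 116 x 16 mm (x, y, z), loose on the bench, right of the cupboard; walls 2 mm, inner floor 2 mm above the bench, so the bottle has about 11 mm to spare each side across. Origin: centre of its underside, z up.
- white_bottle: bystander: white bottle with blue cap, 56 mm across, 105 mm high; origin at the centre of its underside
- glass_beaker: bystander: clear beaker, 55 mm across, 66 mm high; origin at the centre of its underside
- bench_timer: bystander: white timer lying on its back, 68 x 68 x 20 mm; origin at the centre of its underside
- cool_block: bystander: dark blue cooling block, 62 x 96 x 34 mm; origin at the centre of its underside
Not all that is in view belongs to the job. Leave any brown look-alike of the tray alone.

How it is judged:
By the outcome, as a careful person would: the job done as asked, in the order asked, and still so for the second after the job is handed in, with the robot touching nothing.
It also fails if it takes over 72 s, if anything falls off the work surface, if the arm or the gripper's body presses on something with over 40 N, if the wrist force passes 120 N, or if a joint passes its speed limit or range.

## Working session

There is one attempt and no reset: what is moved stays moved. The work goes in short steps, Python scripts to look and compute and a tool call to move; the robot and the scene stay as the last step left them, time stands still between calls to the robot, and variables do not carry over. Pictures are saved under pics/ and viewed, at most 10 in all, crops included, and the job is handed in when it is done.

Besides the shell and the picture viewer there is one more tool, called after "Request:" by a JSON object that holds its "fn" and its "kwargs", one argument or row to a line. play_rows: Moves the arm, as the interface text tells. Its arguments: {"type":"object","properties":{"plan":{"type":"array","items":{"type":"number"}},"squeeze":{"type":"number"}},"required":["plan"]}

```bash
ls; mkdir -p pics; python3 - <<'E'
from workcell import status, viewer, manip
import cv2,numpy as np
for n in("scene","top"):
    cv2.imwrite(f"pics/{n}0.png",viewer.camera(n)[:,:,::-1]); m=viewer.camera_model(n)
    print(n,{k:np.round(v,4).tolist() for k,v in m.items()})
o=status.get_obs(); print({k:np.round(v,4).tolist() for k,v in o.items()}, manip.tip_extent)
E
```

```text
pics
scene {'fx': 399.8344, 'fy': 399.8344, 'cx': 275.7247, 'cy': 203.7897, 'R': [[0.8327, -0.5533, 0.0193], [-0.3848, -0.6035, -0.6984], [0.3981, 0.5741, -0.7154]], 't': [-0.412, 0.3417, 0.8994]}
top {'fx': 506.6437, 'fy': 506.6437, 'cx': 276.7103, 'cy': 208.6163, 'R': [[0.0209, -0.9997, 0.0131], [-0.9966, -0.0219, -0.0795], [0.0798, -0.0114, -0.9967]], 't': [0.0137, 0.5217, 1.387]}
{'clock': 0.1, 'joint_pos': [-1.1236, 0.3328, -0.0647, 1.4608, 0.0216, 1.3499, -0.0885], 'joint_velocities': [0.0003, -0.0008, 0.0015, -0.0022, 0.0012, 0.0004, -0.0007], 'tau': [0.0013, -62.6742, 0.049, -39.243, 0.0164, 0.0069, -0.0], 'position': [0.2828, 0.557, 0.2446], 'ee_rot': [0.2327, 0.9725, -0.0006, -0.0001], 'ft_force': [0.0653, 0.0773, -0.4529], 'torque': [-0.0405, 0.0322, -0.0449], 'grasp_force': 0.0, 'grip_width': 0.9999} 0.014
```

View pics/scene0.png

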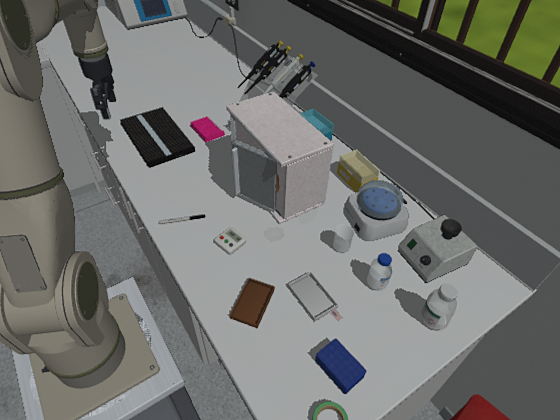

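View pics/top0.png

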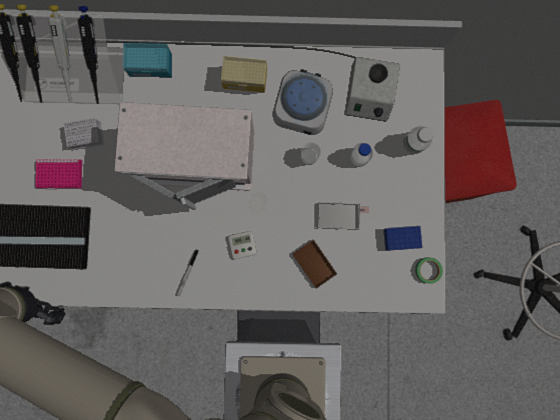

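The scene shows the cupboard at about (280,155), its folding door in front, the white tray at (313,296) with a brown look-alike at (252,302), a white and blue bottle at (380,272), the beaker at (343,238), the timer at (229,240) and the cool block at (340,365). In the top view the cupboard is at (185,140), the fold at about (187,203), the white tray at (338,216) and the brown tray at (314,263). I'll enlarge both views of the cupboard and tray.

```bash
python3 - <<'E'
import cv2,numpy as np
a=cv2.imread("pics/scene0.png");b=cv2.imread("pics/top0.png")
A=cv2.resize(a[85:325,215:375],None,fx=2.5,fy=2.5,interpolation=cv2.INTER_CUBIC)  # 400x600
T1=cv2.resize(b[95:215,110:260],(400,320),interpolation=cv2.INTER_CUBIC)
T2=cv2.resize(b[190:295,290:430],(373,280),interpolation=cv2.INTER_CUBIC)
o=np.zeros((600,800,3),np.uint8);o[:,:400]=A;o[:320,400:]=T1;o[320:,400:773]=T2
cv2.imwrite("pics/crop0.png",o)
E
```

```text
(no output)
```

View pics/crop0.png

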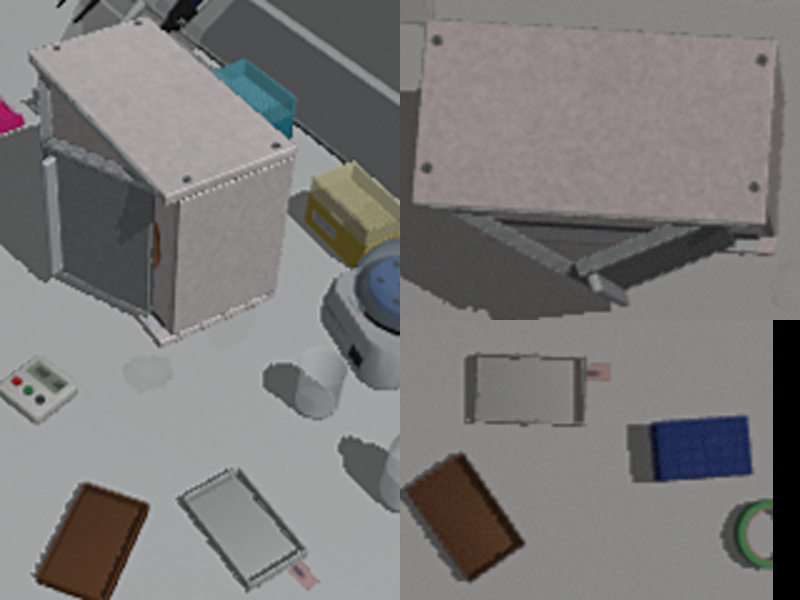

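Crop: the white tray (scene (313,296), top (338,216)) matches "shallow white tray". The brown tray (scene (252,302), top (314,263)) is the look-alike, so I'll leave it alone. A sliver of the amber bottle shows at scene (277,183), behind the free panel edge. The fold is near top (176,194), and the rail lies just right of it and below. Next I'll fit the poses.

```bash
cat > h.py <<'E'
import numpy as np
from workcell import viewer
from scipy.optimize import least_squares
M={n:viewer.camera_model(n) for n in("scene","top")}
def proj(n,X):
    m=M[n];c=np.atleast_2d(X)@np.array(m["R"]).T+np.array(m["t"])
    return np.c_[m["fx"]*c[:,0]/c[:,2]+m["cx"],m["fy"]*c[:,1]/c[:,2]+m["cy"]]
def cup(p,L):  # cupboard frame -> world ; p=x,y,yaw
    L=np.atleast_2d(L);c,s=np.cos(p[2]),np.sin(p[2])
    return np.c_[p[0]+c*L[:,0]-s*L[:,1],p[1]+s*L[:,0]+c*L[:,1],L[:,2]]
E
python3 - <<'E'
from h import *
sc=lambda a:np.array(a)/2.5+[215,85]
t1=lambda a:(np.array(a)-[400,0])/2.667+[110,95]
t2=lambda a:(np.array(a)-[400,320])/2.664+[290,190]
roof=np.array([[-18,157,235],[150,157,235],[150,-157,235],[-18,-157,235]])/1e3
S=sc([[30,52],[148,18],[297,150],[163,195]]);T=t1([[413,205],[428,20],[778,40],[770,225]])
Ff=t1([[576,263]])
def fold(a):return [[-.14*np.sin(a),.14-.14*np.cos(a),.217]]
f=lambda p:np.r_[(proj("scene",cup(p,roof))-S).ravel(),(proj("top",cup(p,roof))-T).ravel(),(proj("top",cup(p,fold(p[3])))-Ff).ravel()]
r=least_squares(f,[.65,.2,0,.5]);print("cup",r.x.round(4),r.fun.round(1))
p=r.x
print("fold world",cup(p,fold(p[3])).round(3),"jamb",cup(p,[[0,.14,.217]]).round(3),"scene fold px",proj("scene",cup(p,fold(p[3]))),"edge bottom px",proj("scene",cup(p,[[0,.14-.28*np.cos(p[3]),.015]])))
rim=np.array([[36,58,16],[36,-58,16],[-36,-58,16],[-36,58,16]])/1e3
St=sc([[180,497],[237,468],[306,550],[248,588]])[[1,2,3,0]];Tt=t2([[467,354],[585,354],[582,426],[465,424]])
g=lambda p,h=0:np.r_[(proj("scene",cup(p,rim+[0,0,p[3]]))-St).ravel(),(proj("top",cup(p,rim+[0,0,p[3]]))-Tt).ravel()]
r=least_squares(g,[.5,-.1,0,0]);print("tray (x,y,yaw,dz)",r.x.round(4),r.fun.round(1))
for y in(-.025,-.05):print("bottle px scene",proj("scene",cup(p,[[.033,y,.05]])))
# tops of bystanders rough at z
def ray(n,u,z):
    m=M[n];R=np.array(m["R"]);C=-R.T@m["t"];d=R.T@[(u[0]-m["cx"])/m["fx"],(u[1]-m["cy"])/m["fy"],1];return (C+d*(z-C[2])/d[2]).round(3)
for k,u,z in(("white",(365,150),.105),("beaker",(312,150),.06),("timer",(241,245),.02),("block",(403,238),.034),("wbig",(425,132),.1)):print(k,ray("top",u,z))
E
```

```text
cup [ 0.5948  0.2532 -0.0392  0.4356] [-1.1 -0.2 -0.3 -0.9  0.4 -1.   1.   1.2 -0.  -0.1  0.4 -0.4  0.6  0.3
 -0.9  0.6 -0.  -0. ]
fold world [[0.536 0.269 0.217]] jamb [[0.6   0.393 0.217]] scene fold px [[236.20658043 139.68442944]] edge bottom px [[276.60951483 210.41636994]]
tray (x,y,yaw,dz) [ 0.5062 -0.1456 -0.0063 -0.0089] [-0.7 -0.1 -0.5 -0.  -0.4 -0.9 -0.3  0.8  1.7 -0.4 -1.4  0.8 -0.6 -0.7
  1.9 -1.1]
bottle px scene [[270.99514996 180.85694139]]
bottle px scene [[275.17051519 185.61019125]]
white [ 0.675 -0.204  0.105]
beaker [ 0.681 -0.068  0.06 ]
timer [0.418 0.121 0.02 ]
block [ 0.447 -0.324  0.034]
wbig [ 0.728 -0.365  0.1  ]
```

```bash
cat >> h.py <<'E'
from scipy.spatial.transform import Rotation as Ro
from workcell import status
CUP=[.5948,.2532,-.0392]
def P(a,s,n,z):
    u=np.array([-np.sin(a),np.cos(a)]);N=np.array([-np.cos(a),-np.sin(a)])
    f=np.array([-.14*np.sin(a),.14-.14*np.cos(a)]);q=f-s*u+(.012+n)*N
    return cup(CUP,[[*q,z]])[0]
def row(Xw,Rw=None):  # move from the present pose
    o=status.get_obs();R0=Ro.from_quat(o["ee_rot"]);Rw=R0 if Rw is None else Rw
    return np.r_[(R0.inv()*Rw).as_rotvec(degrees=True).round(1),R0.inv().apply(np.array(Xw)-o["position"]).round(3)]
DOWN=Ro.from_matrix(np.array([[0,1,0],[1,0,0],[0,0,-1.]]))  # tool x=+Y, y=+X
E
python3 - <<'E'
from h import *
A=.4356
print(row(P(A,.036,.045,.30),DOWN),P(A,.036,.045,.3)); 
b=P(A,.036,.045,.184)
for x in [P(A,.033,.014,.184)]+[P(a,.031,.013,.184) for a in np.arange(A,1.46,.1)]:
    d=x-b; print(d[[1,0,2]].round(3), x.round(3))
E
```

```text
[-1.00e-01  0.00e+00  6.31e+01 -3.47e-01 -2.09e-01 -5.50e-02] [0.49760367 0.21336252 0.3       ]
[0.015 0.027 0.   ] [0.525 0.228 0.184]
[0.017 0.028 0.   ] [0.525 0.23  0.184]
[0.023 0.019 0.   ] [0.517 0.236 0.184]
[0.031 0.012 0.   ] [0.51  0.244 0.184]
[0.04  0.005 0.   ] [0.503 0.253 0.184]
[ 0.05 -0.    0.  ] [0.498 0.264 0.184]
[ 0.062 -0.005  0.   ] [0.493 0.276 0.184]
[ 0.075 -0.008  0.   ] [0.49  0.289 0.184]
[ 0.089 -0.01   0.   ] [0.487 0.303 0.184]
[ 0.104 -0.012  0.   ] [0.486 0.318 0.184]
[ 0.12  -0.012  0.   ] [0.486 0.333 0.184]
[ 0.136 -0.01   0.   ] [0.487 0.35  0.184]
```

Request:
{"fn": "play_rows", "kwargs": {
  "plan": [0, 0, 0, 0, 0, -0.05, 0, 0, 0, 10, -0.05, -0.03, -0.055, 0, 0, 0, 20, -0.1, -0.06, -0.055, 0, 0, 0, 30, -0.15, -0.09, -0.055, 0, 0, 0, 40, -0.2, -0.12, -0.055, 0, 0, 0, 50, -0.25, -0.15, -0.055, 0, 0, 0, 60, -0.3, -0.18, -0.055, 0, 0, 0, 63, -0.347, -0.209, -0.055, 0, 0, 0, 63, -0.347, -0.209, -0.055, 0, 0, 0, 63, -0.347, -0.209, -0.055, 0, 0, 0, 63, -0.347, -0.209, -0.055, 0, 0, 0, 63, -0.347, -0.209, -0.055, 0]
}}

```text
clock: 1.6
position: [0.4972, 0.2149, 0.3002]
ee_rot: [0.706, 0.708, -0.0, -0.0]
ft_force: [1.0, 0.5, -0.8]
grip_width: 0.001
grasp_force: 0.0
```

Request:
{"fn": "play_rows", "kwargs": {
  "plan": [0, 0, 0, 0, 0, 0.05, 0, 0, 0, 0, 0, 0, 0.09, 0, 0, 0, 0, 0, 0, 0.116, 0, 0, 0, 0, 0, 0, 0.116, 0, 0, 0, 0, 0.0, 0.01, 0.116, 0, 0, 0, 0, 0.002, 0.018, 0.116, 0, 0, 0, 0, 0.006, 0.023, 0.116, 0, 0, 0, 0, 0.012, 0.026, 0.116, 0, 0, 0, 0, 0.012, 0.026, 0.116, 0]
}}

```text
clock: 2.72
position: [0.5233, 0.2197, 0.1864]
ee_rot: [0.709, 0.705, -0.004, 0.001]
ft_force: [-24.7, -27.7, 28.3]
grip_width: 0.002
grasp_force: 20.4
```

```bash
python3 - <<'E'
from h import *
import cv2
a=viewer.camera("scene")[:,:,::-1];b=viewer.camera("top")[:,:,::-1]
o=np.hstack([cv2.resize(a[85:235,200:332],(400,455),interpolation=2),cv2.resize(b[100:232,110:226],(400,455),interpolation=2)])
cv2.imwrite("pics/c1.png",o);print(status.get_obs()["ft_force"])
E
```

```text
[-25.67937217 -27.29069663  27.62453165]
```

View pics/c1.png

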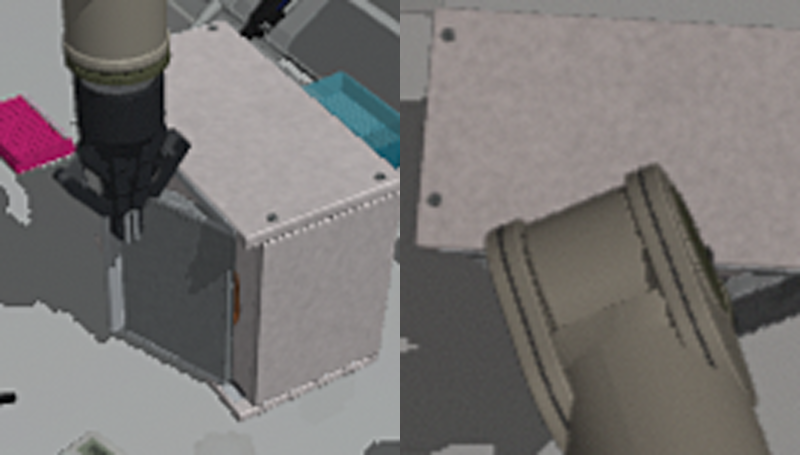

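The contact force is about 47 N with an upward part. The gripper's knuckle wings lie along world x and reach over the roof lip. I'll back out and turn the tool so the wings run along the free panel.

Request:
{"fn": "play_rows", "kwargs": {
  "plan": [0, 0, 0, -0.01, -0.02, -0.004, 0, 0, 0, 0, -0.022, -0.04, -0.006, 0, 0, 0, 0, -0.022, -0.05, -0.006, 0, 0, 0, 10, -0.022, -0.05, -0.006, 0, 0, 0, 20, -0.022, -0.05, -0.006, 0, 0, 0, 30, -0.022, -0.05, -0.006, 0, 0, 0, 40, -0.022, -0.05, -0.006, 0, 0, 0, 50, -0.022, -0.05, -0.006, 0, 0, 0, 60, -0.022, -0.05, -0.006, 0, 0, 0, 65, -0.022, -0.05, -0.006, 0, 0, 0, 65, -0.022, -0.05, -0.006, 0, 0, 0, 65, -0.022, -0.05, -0.006, 0]
}}

```text
clock: 4.32
position: [0.474, 0.2042, 0.1904]
ee_rot: [0.976, 0.218, 0.0, -0.0]
ft_force: [-0.4, -0.3, -0.8]
grip_width: 0.004
grasp_force: 0.0
```

```bash
cat >> h.py <<'E'
def hd(deg,sgn=1): # tool down, tool y heading deg
    h=np.radians(deg);y=np.array([np.cos(h),np.sin(h),0]);z=np.array([0,0,-1.]);return Ro.from_matrix(np.c_[np.cross(y,z),y,z])
def ph(a): return np.degrees(a+CUP[2])-90
E
python3 - <<'E'
from h import *
import cv2
o=status.get_obs();print(o["position"],o["joint_pos"],o["ft_force"])
A=.4356
for a,s,n in [(A,.034,.05),(A,.034,.015)]+[(a,.029,.0125) for a in np.arange(A,1.56,.08)]:
    print(round(a,3),row(P(a,s,n,.19),hd(ph(a))),P(a,s,n,.19).round(3))
a=viewer.camera("scene")[:,:,::-1];cv2.imwrite("pics/s2.png",a)
E
```

```text
[0.4739764  0.20423026 0.19043833] [-0.82471454  0.12765858  0.35719478  1.83785806 -0.04809598  1.18408175
 -1.58272088] [-0.44477626 -0.25600789 -0.83309216]
0.436 [-0.   -0.    2.5   0.02 -0.    0.  ] [0.492 0.213 0.19 ]
0.436 [-0.0e+00 -0.0e+00  2.5e+00  5.5e-02  1.0e-03  0.0e+00] [0.525 0.227 0.19 ]
0.436 [-0.    -0.     2.5    0.058 -0.004  0.   ] [0.525 0.232 0.19 ]
0.516 [-0.    -0.    -2.1    0.054 -0.011  0.   ] [0.518 0.237 0.19 ]
0.596 [-0.    -0.    -6.7    0.051 -0.019  0.   ] [0.512 0.243 0.19 ]
0.676 [  0.     -0.    -11.2     0.048  -0.027   0.   ] [0.506 0.249 0.19 ]
0.756 [  0.     -0.    -15.8     0.047  -0.036   0.   ] [0.501 0.257 0.19 ]
0.836 [  0.     -0.    -20.4     0.046  -0.046   0.   ] [0.496 0.266 0.19 ]
0.916 [  0.     -0.    -25.      0.047  -0.056   0.   ] [0.493 0.275 0.19 ]
0.996 [  0.     -0.    -29.6     0.048  -0.066   0.   ] [0.489 0.285 0.19 ]
1.076 [  0.     -0.    -34.2     0.051  -0.077   0.   ] [0.487 0.296 0.19 ]
1.156 [  0.     -0.    -38.7     0.054  -0.088   0.   ] [0.485 0.307 0.19 ]
1.236 [  0.     -0.    -43.3     0.058  -0.099   0.   ] [0.484 0.319 0.19 ]
1.316 [  0.     -0.    -47.9     0.063  -0.111   0.   ] [0.484 0.331 0.19 ]
1.396 [  0.     -0.    -52.5     0.069  -0.122   0.   ] [0.485 0.344 0.19 ]
1.476 [  0.     -0.    -57.1     0.076  -0.133   0.   ] [0.486 0.357 0.19 ]
1.556 [  0.     -0.    -61.7     0.083  -0.144   0.   ] [0.488 0.37  0.19 ]
```

Request:
{"fn": "play_rows", "kwargs": {
  "plan": [0, 0, 0, 0.015, 0.008, 0, 0, 0, 0, 0, 0.03, 0.008, 0, 0, 0, 0, 0, 0.042, 0.008, 0, 0, 0, 0, 0, 0.052, 0.008, 0, 0, 0, 0, 0, 0.054, 0.003, 0, 0, 0, 0, 0, 0.054, -0.003, 0, 0, 0, 0, 0, 0.054, -0.003, 0, 0]
}}

```text
clock: 5.25
position: [0.5208, 0.2302, 0.1904]
ee_rot: [0.976, 0.218, -0.0, -0.0]
ft_force: [0.9, -1.1, -0.6]
grip_width: 0.003
grasp_force: 0.0
```

Request:
{"fn": "play_rows", "kwargs": {
  "plan": [0, 0, 0, 0, -0.004, 0, 0, 0, 0, -2, 0, -0.008, 0, 0, 0, 0, -4, -0.001, -0.012, 0, 0, 0, 0, -7, -0.003, -0.016, 0, 0, 0, 0, -9, -0.004, -0.02, 0, 0, 0, 0, -11, -0.006, -0.024, 0, 0, 0, 0, -13, -0.006, -0.028, 0, 0, 0, 0, -16, -0.007, -0.033, 0, 0, 0, 0, -18, -0.008, -0.038, 0, 0, 0, 0, -20, -0.008, -0.043, 0, 0, 0, 0, -20, -0.008, -0.043, 0, 0]
}}

```text
clock: 6.62
position: [0.4955, 0.2656, 0.1903]
ee_rot: [0.923, 0.384, -0.0, -0.0]
ft_force: [-0.7, 0.0, -0.3]
grip_width: 0.002
grasp_force: 0.0
```

```bash
python3 - <<'E'
from h import *
import cv2
a=viewer.camera("scene")[:,:,::-1];b=viewer.camera("top")[:,:,::-1]
o=np.hstack([cv2.resize(a[85:235,200:332],(400,455),interpolation=2),cv2.resize(b[100:232,110:226],(400,455),interpolation=2)])
cv2.imwrite("pics/c2.png",o);print(status.get_obs()["ft_force"])
E
```

```text
[ 0.00171424 -0.14713258  0.32060944]
```

View pics/c2.png

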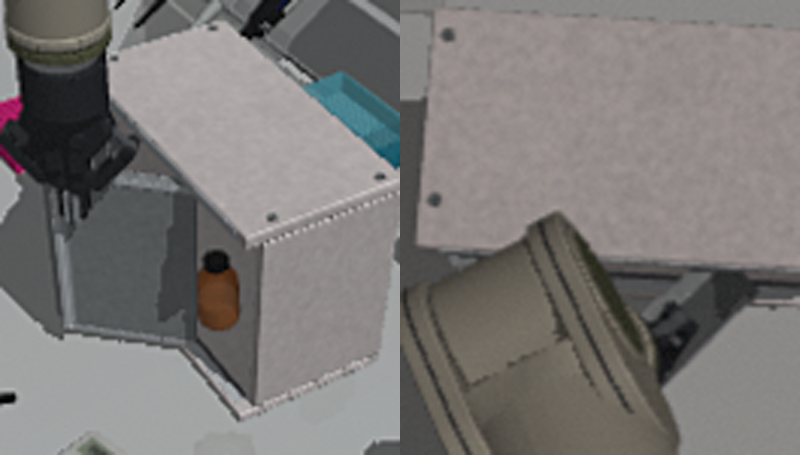

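The push works: the free panel has swung open, and the bottle is in view at crop (218,290), about scene (272,181). I'll keep going.

```bash
python3 - <<'E'
from h import *
for a in np.arange(.876,1.6,.08):
    print(round(a,3),row(P(a,.029,.0125,.19),hd(ph(a))))
E
```

```text
0.876 [-0.     0.    -2.9    0.003 -0.005  0.   ]
0.956 [-0.0e+00  0.0e+00 -7.5e+00  7.0e-03 -1.4e-02  0.0e+00]
1.036 [ -0.      0.    -12.      0.012  -0.023   0.   ]
1.116 [ -0.      0.    -16.6     0.019  -0.032   0.   ]
1.196 [ -0.     -0.    -21.2     0.026  -0.042   0.   ]
1.276 [ -0.     -0.    -25.8     0.034  -0.051   0.   ]
1.356 [ -0.     -0.    -30.4     0.043  -0.059   0.   ]
1.436 [ -0.     -0.    -35.      0.053  -0.068   0.   ]
1.516 [ -0.     -0.    -39.5     0.064  -0.076   0.   ]
1.596 [ -0.     -0.    -44.1     0.075  -0.084   0.   ]
```

Request:
{"fn": "play_rows", "kwargs": {
  "plan": [0, 0, -3, 0.003, -0.005, 0, 0, 0, 0, -5, 0.005, -0.01, 0, 0, 0, 0, -8, 0.007, -0.014, 0, 0, 0, 0, -10, 0.01, -0.019, 0, 0, 0, 0, -12, 0.012, -0.023, 0, 0, 0, 0, -14, 0.015, -0.028, 0, 0, 0, 0, -17, 0.019, -0.032, 0, 0, 0, 0, -19, 0.022, -0.037, 0, 0, 0, 0, -21, 0.026, -0.042, 0, 0, 0, 0, -23, 0.03, -0.047, 0, 0, 0, 0, -26, 0.034, -0.051, 0, 0, 0, 0, -28, 0.038, -0.055, 0, 0, 0, 0, -30, 0.043, -0.059, 0, 0, 0, 0, -33, 0.048, -0.064, 0, 0, 0, 0, -33, 0.048, -0.064, 0, 0]
}}

```text
clock: 8.6
position: [0.4852, 0.3447, 0.1904]
ee_rot: [0.776, 0.631, 0.001, 0.0]
ft_force: [7.0, 1.0, -2.0]
grip_width: 0.001
grasp_force: 3.2
```

Request:
{"fn": "play_rows", "kwargs": {
  "plan": [0, 0, 0, 0.003, 0.004, 0, 0, 0, 0, -2, 0.006, 0.005, 0, 0, 0, 0, -3, 0.009, 0.006, 0, 0, 0, 0, -4, 0.011, 0.006, 0, 0, 0, 0, -4, 0.013, 0.006, 0, 0, 0, 0, -4, 0.013, 0.006, 0, 0]
}}

```text
clock: 9.35
position: [0.493, 0.3557, 0.1903]
ee_rot: [0.754, 0.657, -0.0, -0.0]
ft_force: [-0.5, -1.1, 0.5]
grip_width: -0.002
grasp_force: 0.0
```

Request:
{"fn": "play_rows", "kwargs": {
  "plan": [0, 0, 0, 0.002, 0, 0, 0, 0, 0, 0, 0.004, 0, 0, 0, 0, 0, 0, 0.006, 0, 0, 0, 0, 0, 0, 0.008, 0, 0, 0, 0, 0, 0, 0.008, 0, 0, 0]
}}

```text
clock: 9.98
position: [0.4955, 0.3559, 0.1894]
ee_rot: [0.757, 0.654, -0.004, 0.003]
ft_force: [-4.1, -26.8, 4.7]
grip_width: 0.001
grasp_force: 0.0
```

At the stop: the TCP did not advance, with 27 N lateral force. I'll retreat and look.

Request:
{"fn": "play_rows", "kwargs": {
  "plan": [0, 0, 0, -0.03, 0, 0, 0.3, 0, 0, 0, -0.08, 0, 0, 0.8, 0, 0, 0, -0.12, -0.03, -0.05, 0.8, 0, 0, -10, -0.16, -0.08, -0.1, 0.8, 0, 0, -20, -0.16, -0.13, -0.1, 0.8, 0, 0, -30, -0.16, -0.16, -0.1, 0.8, 0, 0, -40, -0.16, -0.16, -0.1, 0.8, 0, 0, -50, -0.16, -0.16, -0.1, 0.8, 0, 0, -60, -0.16, -0.16, -0.1, 0.8, 0, 0, -70, -0.16, -0.16, -0.1, 0.8, 0, 0, -80, -0.16, -0.16, -0.1, 0.8, 0, 0, -90, -0.16, -0.16, -0.1, 0.8, 0, 0, -98, -0.16, -0.16, -0.1, 0.8, 0, 0, -98, -0.16, -0.16, -0.1, 0.8]
}}

```text
clock: 11.72
position: [0.3136, 0.2273, 0.2905]
ee_rot: [-0.0, 1.0, 0.0, 0.0]
ft_force: [1.0, 0.6, 0.8]
grip_width: 0.801
grasp_force: 0.0
```

```bash
python3 - <<'E'
from h import *
import cv2
a=viewer.camera("scene")[:,:,::-1];b=viewer.camera("top")[:,:,::-1]
o=np.hstack([cv2.resize(a[85:235,200:332],(400,455),interpolation=2),cv2.resize(b[100:232,110:226],(400,455),interpolation=2)])
cv2.imwrite("pics/c3.png",o);cv2.imwrite("pics/s3.png",a);o=status.get_obs();print(o["joint_pos"],o["position"])
for n in("scene","top"):print(proj(n,cup(CUP,[[-.14*np.sin(a),.14-.14*np.cos(a),.217] for a in(1.3,1.45)])))
E
```

```text
[-1.02008546 -0.24938636  0.23008264  1.96165574  0.05673675  1.42268755
  0.76376911] [0.31361061 0.22725522 0.29044101]
[[197.89314392 131.21831764]
 [193.66411451 127.96742129]]
[[135.88566108 222.96297171]
 [127.07485409 224.15090132]]
```

View pics/c3.png

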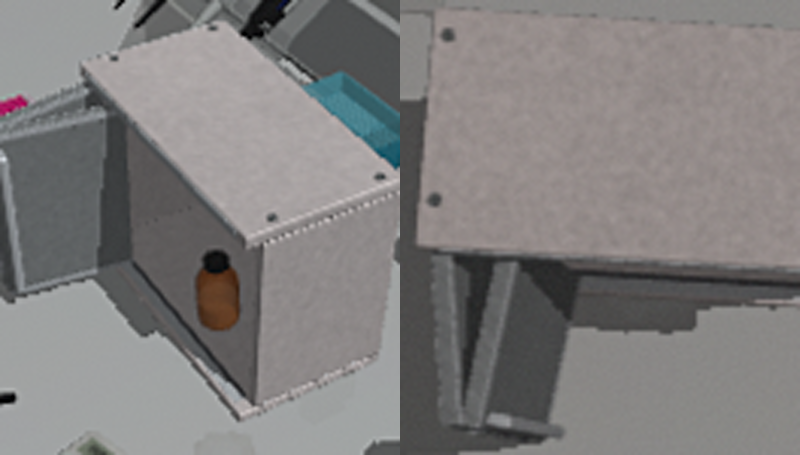

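The door is folded flat, with the fold at top (129,223) against a predicted (127,224) at the stop. The bottle is fully visible at scene about (271,181), with the cap top near (271,169). I'll fit the bottle from its silhouette.

```bash
python3 - <<'E'
from h import *
import cv2
im=cv2.imread("pics/s3.png").astype(int);B,G,R=im[...,0],im[...,1],im[...,2]
m=(R-B>40)&(R>60);m[:, :255]=0;m[:,290:]=0;m[:150]=0;m[205:]=0
ys,xs=np.nonzero(m);print(xs.min(),xs.max(),ys.min(),ys.max(),m.sum())
obs=np.array([xs.min(),xs.max()+1,ys.max()+1],float)-.0
k=(im.sum(2)<110);k[:,262:282]&=True;k[:,:262]=0;k[:,282:]=0;k[:160]=0;k[:180][ys.min()+3:]=0;k[180:]=0
ky,kx=np.nonzero(k);print("cap",kx.min(),kx.max(),ky.min(),ky.max()) if len(kx) else 0
th=np.linspace(0,2*np.pi,73)
def bb(p,z0=.012):
    C=np.c_[p[0]+.0225*np.cos(th),p[1]+.0225*np.sin(th),0*th]
    q=np.vstack([proj("scene",C+[0,0,z]) for z in np.linspace(z0,z0+.055,8)]);return np.array([q[:,0].min(),q[:,0].max(),q[:,1].max()])
r=least_squares(lambda p:bb(p)-obs,[.62,.2]);p=r.x;print("bottle",p.round(4),r.fun.round(2))
d=p-np.array(CUP[:2]);c,s=np.cos(CUP[2]),np.sin(CUP[2]);print("in cup",(c*d[0]+s*d[1]).round(4),(-s*d[0]+c*d[1]).round(4))
print("cap top pred",proj("scene",[[p[0],p[1],.097]]))
r2=least_squares(lambda q:np.r_[bb(q,q[2])-obs,proj("scene",[[q[0],q[1],q[2]+.085]])[0]-[271.5,170.5]],[*p,.012]);print("free z",r2.x.round(4))
E
```

```text
265 278 174 193 225
cap 267 275 168 174
bottle [0.6308 0.2278] [-0.29  0.29 -0.01]
in cup 0.037 -0.0239
cap top pred [[272.12519737 168.73294726]]
free z [ 0.6624  0.2759 -0.0445]
```

```bash
cat >> h.py <<'E'
def tilt(psi,th):
    p,t=np.radians([psi,th]);z=np.array([np.cos(p)*np.cos(t),np.sin(p)*np.cos(t),-np.sin(t)]);y=np.array([-np.sin(p),np.cos(p),0]);return Ro.from_matrix(np.c_[np.cross(y,z),y,z])
E
python3 - <<'E'
from h import *
R=tilt(10,40);f=R.as_matrix()[:,2];h=np.array([np.cos(.1745),np.sin(.1745),0])
G=np.array([.628,.224,.055]);T=G+.005*f
print("pre",row(T-.15*h,R),(T-.15*h).round(3),"high",row(T-.17*h+[0,0,.12],R))
print("in tool axes: fwd 10mm",R.inv().apply(h*.01).round(4),"up 10mm",R.inv().apply([0,0,.01]).round(4))
E
```

```text
pre [-4.40e+00 -4.99e+01 -9.50e+00 -1.70e-01 -2.80e-02  2.39e-01] [0.484 0.199 0.052] high [-4.40e+00 -4.99e+01 -9.50e+00 -1.51e-01 -3.20e-02  1.19e-01]
in tool axes: fwd 10mm [-0.0064 -0.      0.0077] up 10mm [-0.0077  0.     -0.0064]
```

Request:
{"fn": "play_rows", "kwargs": {
  "plan": [-1, -10, -2, -0.03, -0.006, 0.02, 0.9, -2, -20, -4, -0.06, -0.012, 0.04, 0.9, -3, -30, -6, -0.09, -0.02, 0.07, 0.9, -4, -40, -8, -0.12, -0.025, 0.1, 0.9, -4.4, -50, -9.5, -0.15, -0.03, 0.12, 0.9, -4.4, -50, -9.5, -0.155, -0.03, 0.15, 0.9, -4.4, -50, -9.5, -0.16, -0.03, 0.19, 0.9, -4.4, -50, -9.5, -0.165, -0.028, 0.22, 0.9, -4.4, -50, -9.5, -0.17, -0.028, 0.239, 0.9, -4.4, -50, -9.5, -0.17, -0.028, 0.239, 0.9, -4.4, -50, -9.5, -0.17, -0.028, 0.239, 0.9]
}}

```text
clock: 13.2
position: [0.4904, 0.2085, 0.1846]
ee_rot: [-0.069, 0.897, 0.019, 0.436]
ft_force: [0.3, -1.0, 0.3]
grip_width: 0.9
grasp_force: 0.0
```

Request:
{"fn": "play_rows", "kwargs": {
  "plan": [0, 0, 0, 0, 0, 0, 0.9, 0, 0, 0, 0, 0, 0, 0.9, 0, 0, 0, 0, 0, 0, 0.9]
}}

```text
clock: 13.58
position: [0.4899, 0.2094, 0.1855]
ee_rot: [-0.071, 0.897, 0.02, 0.436]
ft_force: [-0.4, 0.5, -0.7]
grip_width: 0.905
grasp_force: 0.0
```

```bash
python3 - <<'E'
from h import *
R=tilt(10,40);f=R.as_matrix()[:,2];h=np.array([np.cos(.1745),np.sin(.1745),0]);T=np.array([.628,.224,.055])+.005*f
o=status.get_obs();print(o["joint_pos"].round(3) if hasattr(o["joint_pos"],'round') else o["joint_pos"],o["position"])
print(row(T-.15*h,R))
E
```

```text
[ 0.541 -0.357 -1.178  2.408  0.986  0.18   0.06 ] [0.48985903 0.20942233 0.1855485 ]
[-2.3    1.7    0.1    0.11  -0.006  0.077]
```

```bash
cat > kin.py <<'E'
import numpy as np, itertools
from scipy.optimize import least_squares
from scipy.spatial.transform import Rotation as Ro
D=[([-1.1236,.3328,-.0647,1.4608,.0216,1.3499,-.0885],[.2828,.557,.2446],[.2327,.9725,-.0006,-.0001]),
([-.82471454,.12765858,.35719478,1.83785806,-.04809598,1.18408175,-1.58272088],[.4739764,.20423026,.19043833],[.976,.218,0,0]),
([-1.02008546,-.24938636,.23008264,1.96165574,.05673675,1.42268755,.76376911],[.31361061,.22725522,.29044101],[0,1,0,0]),
([.541,-.357,-1.178,2.408,.986,.18,.06],[.48985903,.20942233,.1855485],[-.071,.897,.02,.436])]
def fk(q,L,s):
    R=Ro.identity();p=np.zeros(3);ax="zyzyzyz"
    off=[[0,0,L[0]],[0,0,0],[L[5],0,L[1]],[L[2],0,0],[L[3],0,L[6]],[L[4],0,0],[0,0,L[7]]]
    # order: rot z q1 then offset, ...
    seq=[("z",[0,0,L[0]]),("y",[0,0,L[1]]),("z",[L[2],0,0]),("y",[-L[3],0,L[4]]),("z",[0,0,0]),("y",[L[5],0,L[6]]),("z",[0,0,0])]
    for i,(a,o) in enumerate(seq):
        R=R*Ro.from_euler(a,s[i]*q[i]);p=p+R.apply(o)
    return p,R
def fit():
    best=[]
    for c in itertools.product([1,-1],repeat=4):
        s=[c[0],1,c[1],1,c[2],1,c[3]]
        f=lambda L:np.ravel([fk(q,L,s)[0]-p for q,p,_ in D])
        r=least_squares(lambda L:np.r_[f(L),.003*(L-[.3,.4,0,0,.4,0,.3])],[.3,.4,0,0,.4,0,.3])
        rel=[fk(q,r.x,s)[1].inv()*Ro.from_quat(Q) for q,_,Q in D]
        ro=max((rel[0].inv()*x).magnitude() for x in rel)
        best.append((np.abs(f(r.x)).max()+.0*ro,ro,s,r.x,rel[0]))
    return sorted(best,key=lambda b:b[1]+b[0])
if __name__=="__main__":
    for b in fit()[:3]:print(round(b[0],4),round(b[1],3),b[2],b[3].round(3),b[4].as_rotvec().round(2))
E
python3 kin.py
```

```text
Traceback (most recent call last):
  File "kin.py", line 27, in <module>
    for b in fit()[:3]:print(round(b[0],4),round(b[1],3),b[2],b[3].round(3),b[4].as_rotvec().round(2))
             ~~~^^
  File "kin.py", line 21, in fit
    r=least_squares(lambda L:np.r_[f(L),.003*(L-[.3,.4,0,0,.4,0,.3])],[.3,.4,0,0,.4,0,.3])
  File "kin.py", line 21, in <lambda>
    r=least_squares(lambda L:np.r_[f(L),.003*(L-[.3,.4,0,0,.4,0,.3])],[.3,.4,0,0,.4,0,.3])
                                   ~^^^
  File "kin.py", line 20, in <lambda>
    f=lambda L:np.ravel([fk(q,L,s)[0]-p for q,p,_ in D])
                         ~~^^^^^^^
  File "kin.py", line 10, in fk
    off=[[0,0,L[0]],[0,0,0],[L[5],0,L[1]],[L[2],0,0],[L[3],0,L[6]],[L[4],0,0],[0,0,L[7]]]
                                                                                   ~^^^
IndexError: index 7 is out of bounds for axis 0 with size 7
```

```bash
sed -i '/^    off=/d;/# order/d' kin.py; python3 kin.py
```

```text
0.0405 0.002 [-1, 1, -1, 1, -1, 1, -1] [ 0.298  0.457  0.011 -0.046  0.511  0.018  0.325] [ 0.   -0.    1.57]
0.3865 1.431 [1, 1, 1, 1, -1, 1, -1] [-1.077 -1.372 -0.313  1.761 -0.757 -0.71  -0.726] [-0.04 -0.02 -0.8 ]
0.4707 1.476 [1, 1, 1, 1, 1, 1, -1] [ 0.116 -0.718  0.379  0.565 -0.011  0.491 -0.328] [ 0.   -0.   -0.81]
```

```bash
cat > kin2.py <<'E'
from kin import *
S=[-1,1,-1,1,-1,1,-1]
NOM=np.array([.3,.45,0,0,.5,0,.32,0,0,0,0])
def fk2(q,L):
    R=Ro.identity();p=np.zeros(3)
    seq=[("z",[0,L[7],L[0]]),("y",[0,0,L[1]]),("z",[L[2],L[8],0]),("y",[-L[3],0,L[4]]),("z",[0,L[9],0]),("y",[L[5],L[10],L[6]]),("z",[0,0,0])]
    for i,(a,o) in enumerate(seq):
        R=R*Ro.from_euler(a,S[i]*q[i]);p=p+R.apply(o)
    return p,R*Ro.from_rotvec([0,0,np.pi/2])
f=lambda L:np.ravel([fk2(q,L)[0]-p for q,p,_ in D])
r=least_squares(lambda L:np.r_[f(L),.003*(L-NOM)],NOM);L=r.x
lo=np.array([-2.6,-.5,-1.47,.16,-1.27,.06,-2.6])+.03;hi=np.array([2.6,2.12,1.34,2.42,4.41,2.06,2.6])-.03
def ik(T,Rw,q0):
    g=lambda q:np.r_[10*(fk2(q,L)[0]-T),3*(fk2(q,L)[1].inv()*Rw).as_rotvec(),.003*(q-q0)]
    r=least_squares(g,np.clip(q0,lo+.01,hi-.01),bounds=(lo,hi));p,R=fk2(r.x,L);return r.x,np.linalg.norm(p-T),(R.inv()*Rw).magnitude()
if __name__=="__main__":
    print(L.round(3),np.abs(f(L)).max())
    from h import tilt
    q0=[D[2][0],D[0][0],[0,.2,0,1.8,0,.5,1.5],[-.3,.2,0,1.8,0,.5,-1.5],D[3][0]]
    for th in(40,45,50,55):
        for psi in(0,10,20,30):
            R=tilt(psi,th)
            for b in (0,.06,.12):
                T=np.array([.628,.224,.055])+.005*R.as_matrix()[:,2]-b*np.array([np.cos(np.radians(psi)),np.sin(np.radians(psi)),0])
                s=min((ik(T,R,np.array(q)) for q in q0),key=lambda s:s[1]+.2*s[2])
                print(th,psi,b,"err",s[1].round(3),s[2].round(3),s[0].round(2))
E
python3 kin2.py
```

```text
[ 0.259  0.449  0.    -0.     0.49  -0.     0.33  -0.022 -0.023 -0.
 -0.   ] 5.231946987316327e-06Traceback (most recent call last):
  File "kin2.py", line 26, in <module>
    print(th,psi,b,"err",s[1].round(3),s[2].round(3),s[0].round(2))
                                       ^^^^^^^^^^
AttributeError: 'float' object has no attribute 'round'
```

```bash
sed -i 's/s\[2\].round(3)/round(s[2],3)/' kin2.py; python3 kin2.py
```

```text
[ 0.259  0.449  0.    -0.     0.49  -0.     0.33  -0.022 -0.023 -0.
 -0.   ] 5.231946987316327e-06
40 0 0 err 0.0 0.0 [-0.55  0.39 -0.1   2.17  1.91  0.53 -0.81]
40 0 0.06 err 0.0 0.0 [-0.59  0.32 -0.15  2.29  1.88  0.6  -0.86]
40 0 0.12 err 0.0 0.0 [ 0.09  0.41 -0.96  2.36  1.87  0.9  -0.76]
40 10 0 err 0.0 0.0 [ 0.33  0.58 -0.96  2.17  2.13  0.68 -0.51]
40 10 0.06 err 0.0 0.0 [ 0.37  0.5  -1.03  2.31  2.14  0.71 -0.61]
40 10 0.12 err 0.011 0.029 [ 0.67  0.84 -1.44  2.39  2.09  1.06 -0.34]
40 20 0 err 0.0 0.0 [ 0.54  0.66 -1.09  2.18  2.26  0.56 -0.36]
40 20 0.06 err 0.0 0.0 [ 0.67  0.61 -1.19  2.32  2.32  0.59 -0.44]
40 20 0.12 err 0.018 0.047 [ 0.89  0.78 -1.44  2.39  2.14  0.71 -0.14]
40 30 0 err 0.0 0.0 [ 0.72  0.78 -1.19  2.17  2.28  0.43 -0.09]
40 30 0.06 err 0.0 0.0 [ 0.89  0.77 -1.3   2.3   2.33  0.44 -0.11]
40 30 0.12 err 0.009 0.026 [ 1.1   0.85 -1.44  2.39  2.2   0.46  0.11]
45 0 0 err 0.0 0.0 [-0.57  0.37 -0.04  2.13  1.68  0.43 -0.57]
45 0 0.06 err 0.0 0.0 [-0.59  0.29 -0.11  2.25  1.68  0.5  -0.64]
45 0 0.12 err 0.0 0.0 [-0.62  0.21 -0.19  2.36  1.65  0.57 -0.7 ]
45 10
[... 1470 characters left out ...]
.51  0.27 -0.13  2.15  1.11  0.43 -0.03]
55 0 0.12 err 0.0 0.0 [-0.55  0.19 -0.18  2.27  1.15  0.46 -0.15]
55 10 0 err 0.0 0.0 [ 0.21  0.48 -0.81  2.02  1.33  0.5   0.18]
55 10 0.06 err 0.0 0.0 [ 0.26  0.38 -0.87  2.16  1.37  0.47  0.07]
55 10 0.12 err 0.0 0.0 [-0.46  0.14 -0.15  2.33  1.19  0.28  0.04]
55 20 0 err 0.0 0.0 [ 0.31  0.48 -0.85  2.03  1.25  0.38  0.45]
55 20 0.06 err 0.0 0.0 [ 0.38  0.37 -0.89  2.17  1.28  0.32  0.37]
55 20 0.12 err 0.0 0.0 [ 0.47  0.24 -0.96  2.31  1.28  0.24  0.31]
55 30 0 err 0.0 0.0 [-0.08  0.36 -0.32  2.04  0.06  0.15  1.69]
55 30 0.06 err 0.0 0.0 [ 0.07  0.28 -0.44  2.17  0.02  0.12  1.75]
55 30 0.12 err 0.0 0.0 [ 0.83  0.38 -1.2   2.28  1.08  0.22  0.85]
```

```bash
python3 - <<'E'
from h import *
from kin2 import ik
R=tilt(15,48);h=np.array([np.cos(np.radians(15)),np.sin(np.radians(15)),0]);T=np.array([.628,.224,.054])+.005*R.as_matrix()[:,2]
q=np.array(status.get_obs()["joint_pos"])
for b,z in((.08,.06),(.08,0),(.04,0),(0,0)):
    X=T-b*h+[0,0,z];s=ik(X,R,q);q=s[0];print(b,z,row(X,R),X.round(3),q.round(2),round(s[1],4))
print(R.inv().apply(.08*h),R.inv().apply([0,0,.01]))
E
```

```text
0.08 0.06 [-6.     9.6   -3.5    0.02  -0.012  0.096] [0.554 0.204 0.11 ] [ 0.46  0.16 -1.    2.27  1.41  0.29  0.06] 0.0
0.08 0 [-6.     9.6   -3.5    0.068 -0.011  0.133] [0.554 0.204 0.05 ] [ 0.46  0.39 -1.03  2.29  1.88  0.45 -0.31] 0.0
0.04 0 [-6.00e+00  9.60e+00 -3.50e+00  4.30e-02 -6.00e-03  1.64e-01] [0.593 0.215 0.05 ] [ 0.41  0.46 -0.98  2.2   1.84  0.47 -0.21] 0.0
0 0 [-6.00e+00  9.60e+00 -3.50e+00  1.80e-02 -1.00e-03  1.95e-01] [0.631 0.225 0.05 ] [ 0.36  0.53 -0.94  2.11  1.79  0.48 -0.12] 0.0
[-5.94515860e-02 -1.99849609e-18  5.35304485e-02] [-0.00669131  0.         -0.00743145]
```

Request:
{"fn": "play_rows", "kwargs": {
  "plan": [-2, 3, -1, 0.006, -0.004, 0.03, 0.9, -4, 6, -2, 0.012, -0.008, 0.06, 0.9, -6, 9.6, -3.5, 0.02, -0.012, 0.096, 0.9, -6, 9.6, -3.5, 0.02, -0.012, 0.096, 0.9, -6, 9.6, -3.5, 0.02, -0.012, 0.096, 0.9, -6, 9.6, -3.5, 0.02, -0.012, 0.096, 0.9]
}}

```text
clock: 14.32
position: [0.5535, 0.2049, 0.1101]
ee_rot: [-0.122, 0.926, 0.047, 0.355]
ft_force: [-0.1, -0.5, 0.1]
grip_width: 0.897
grasp_force: 0.0
```

```bash
python3 - <<'E'
from h import *
R=tilt(15,48);h=np.array([np.cos(np.radians(15)),np.sin(np.radians(15)),0]);T=np.array([.628,.224,.054])+.005*R.as_matrix()[:,2]
for b,z in((.08,.06),(.08,0),(.04,0),(.02,0),(0,0)): print(row(T-b*h+[0,0,z],R))
print(status.get_obs()["joint_pos"])
E
```

```text
[ 0.1   -0.1    0.1   -0.    -0.001  0.   ]
[ 0.1   -0.1    0.1    0.04  -0.001  0.045]
[ 0.1   -0.1    0.1    0.01  -0.001  0.071]
[ 0.1   -0.1    0.1   -0.005 -0.001  0.085]
[ 0.1   -0.1    0.1   -0.02  -0.001  0.098]
[ 0.75016694  0.31053998 -1.33263085  2.25913914  1.50092743  0.42826013
  0.05831894]
```

Request:
{"fn": "play_rows", "kwargs": {
  "plan": [0, 0, 0, 0.013, -0.001, 0.015, 0.9, 0, 0, 0, 0.027, -0.001, 0.03, 0.9, 0, 0, 0, 0.04, -0.001, 0.045, 0.9, 0, 0, 0, 0.025, -0.001, 0.058, 0.9, 0, 0, 0, 0.01, -0.001, 0.071, 0.9, 0, 0, 0, 0.003, -0.001, 0.078, 0.9, 0, 0, 0, 0.003, -0.001, 0.078, 0.9]
}}

```text
clock: 15.2
position: [0.6031, 0.2159, 0.0515]
ee_rot: [-0.122, 0.925, 0.046, 0.356]
ft_force: [0.4, 0.2, 0.0]
grip_width: 0.901
grasp_force: 0.0
```

```bash
python3 - <<'E'
from h import *
import cv2
a=viewer.camera("scene")[:,:,::-1]
cv2.imwrite("pics/c4.png",cv2.resize(a[115:235,210:330],(600,600),interpolation=2));o=status.get_obs();print(o["joint_pos"],o["position"])
p=o["position"];R=Ro.from_quat(o["ee_rot"]).as_matrix();g=p-.005*R[:,2];print("grasp pt",g.round(4),"px",(proj("scene",g)-[210,115])*5,"pads",(proj("scene",[g+R[:,1]*.04,g-R[:,1]*.04])-[210,115])*5)
E
```

```text
[ 0.5195998   0.5720979  -1.11827653  2.17221248  1.82810877  0.56242758
 -0.11715006] [0.6025167  0.21578449 0.05095268]
grasp pt [0.5993 0.2149 0.0547] px [[278.13865732 351.11610858]] pads [[230.50758383 321.39396727]
 [327.2015059  381.73168811]]
```

View pics/c4.png

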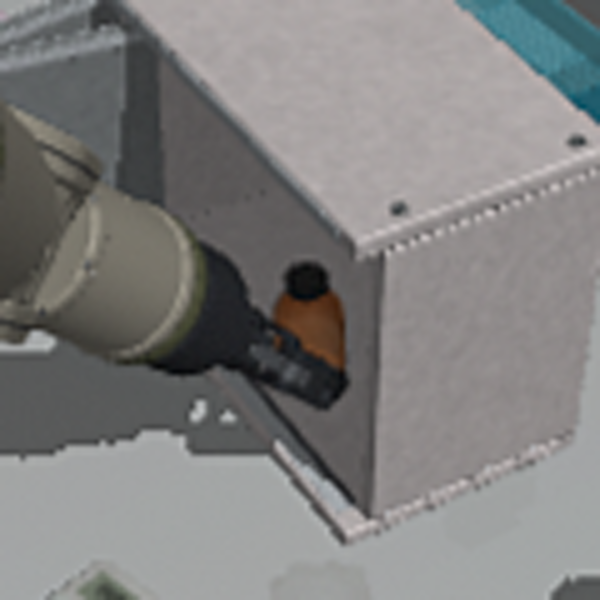

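The crop shows the fingers entering on both sides of the bottle. The near finger is at (290,370), the bottle centre at about x=308, and there is no contact. I'll advance and close gently.

Request:
{"fn": "play_rows", "kwargs": {
  "plan": [0, 0, 0, -0.007, 0, 0.0065, 0.9, 0, 0, 0, -0.014, 0, 0.013, 0.9, 0, 0, 0, -0.02, 0, 0.018, 0.9, 0, 0, 0, -0.02, 0, 0.018, 0.75, 0, 0, 0, -0.02, 0, 0.018, 0.65, 0, 0, 0, -0.02, 0, 0.018, 0.58],
  "squeeze": 30
}}

```text
clock: 16.0
position: [0.6285, 0.2228, 0.05]
ee_rot: [-0.122, 0.926, 0.047, 0.355]
ft_force: [-0.5, 0.5, 0.4]
grip_width: 0.579
grasp_force: 0.2
```

Request:
{"fn": "play_rows", "kwargs": {
  "plan": [0, 0, 0, 0, 0, 0, 0.54, 0, 0, 0, 0, 0, 0, 0.5, 0, 0, 0, 0, 0, 0, 0.45, 0, 0, 0, 0, 0, 0, 0.4, 0, 0, 0, 0, 0, 0, 0.4],
  "squeeze": 30
}}

```text
clock: 16.62
position: [0.6287, 0.223, 0.0503]
ee_rot: [-0.122, 0.926, 0.047, 0.355]
ft_force: [-4.6, 1.4, 5.4]
grip_width: 0.502
grasp_force: 30.8
```

```bash
python3 - <<'E'
from h import *
import cv2
a=viewer.camera("scene")[:,:,::-1]
cv2.imwrite("pics/c5.png",cv2.resize(a[125:225,230:330],(600,600),interpolation=2));o=status.get_obs();print(o["ft_force"],o["grasp_force"],o["grip_width"])
E
```

```text
[-4.58241969  0.76962745  4.92154048] 30.845228657126427 0.5042221481400023
```

View pics/c5.png

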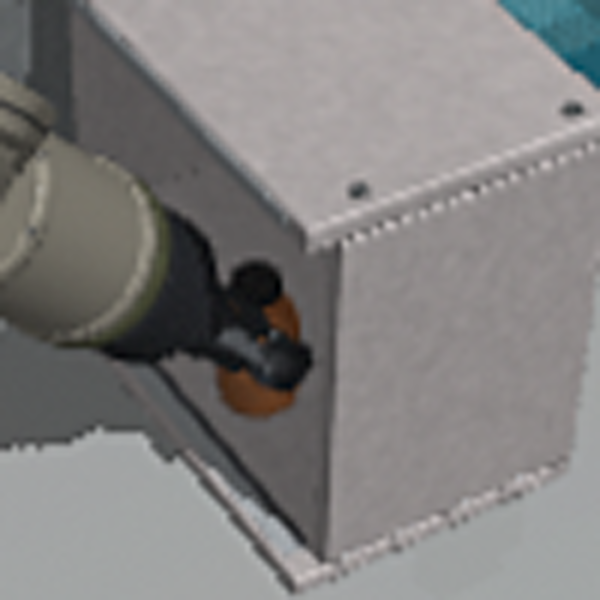

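The bottle is gripped and upright, with the cap at crop (255,283) and the base at (258,415). I'll lift it slightly and draw it straight out.

Request:
{"fn": "play_rows", "kwargs": {
  "plan": [0, 0, 0, -0.003, 0, -0.0035, 0.4, 0, 0, 0, -0.0067, 0, -0.0074, 0.4, 0, 0, 0, -0.008, 0, -0.009, 0.4, 0, 0, 0, -0.008, 0, -0.009, 0.4, 0, 0, 0, -0.002, 0, -0.0145, 0.4, 0, 0, 0, 0.006, 0, -0.022, 0.4, 0, 0, 0, 0.015, 0, -0.03, 0.4, 0, 0, 0, 0.025, 0, -0.039, 0.4, 0, 0, 0, 0.036, 0, -0.049, 0.4, 0, 0, 0, 0.047, 0, -0.059, 0.4, 0, 0, 0, 0.058, 0, -0.069, 0.4, 0, 0, 0, 0.058, 0, -0.069, 0.4]
}}

```text
clock: 18.18
position: [0.5417, 0.199, 0.0625]
ee_rot: [-0.122, 0.926, 0.046, 0.355]
ft_force: [-0.2, -0.7, -1.7]
grip_width: 0.502
grasp_force: 31.0
```

```bash
python3 - <<'E'
from h import *
from kin2 import ik
import cv2
o=status.get_obs();q0=np.array(o["joint_pos"]);print(q0.round(2))
im=viewer.camera("scene")[:,:,::-1];cv2.imwrite("pics/s6.png",im)
P0=np.array([.506,-.146])
for psi in(15,0,-10,-20,-30,-45,-60):
    R=tilt(psi,48);f=R.as_matrix()[:,2]
    for z in(.15,.044):
        s=ik(np.array([*P0,z])+.005*f,R,q0);print(psi,z,round(s[1],3),round(s[2],3),s[0].round(2))
E
```

```text
[ 0.64  0.42 -1.23  2.31  1.81  0.5  -0.2 ]
15 0.15 0.023 0.054 [ 1.82  0.33 -1.44  2.19 -0.33  0.41  2.57]
15 0.044 0.0 0.0 [ 1.79  0.84 -1.44  2.31  1.19  0.29  1.38]
0 0.15 0.002 0.009 [ 0.12 -0.14  0.2   2.39 -0.76  0.27  2.57]
0 0.044 0.001 0.004 [ 1.7   0.7  -1.44  2.39  1.84  0.34  0.39]
-10 0.15 0.0 0.0 [ 0.77 -0.14 -0.53  2.39 -0.63  0.17  2.2 ]
-10 0.044 0.008 0.024 [ 1.59  0.65 -1.44  2.39  1.88  0.49  0.11]
-20 0.15 0.0 0.0 [ 0.74 -0.15 -0.61  2.39  0.47  0.18  0.89]
-20 0.044 0.009 0.026 [ 1.47  0.64 -1.44  2.39  1.88  0.69 -0.12]
-30 0.15 0.0 0.0 [ 0.75 -0.12 -0.72  2.36  0.9   0.34  0.27]
-30 0.044 0.003 0.01 [ 1.34  0.68 -1.44  2.39  1.86  0.91 -0.31]
-45 0.15 0.0 0.0 [ 0.88 -0.02 -1.    2.28  1.03  0.64 -0.13]
-45 0.044 0.0 0.0 [ 0.83  0.37 -1.01  2.34  1.6   0.83 -0.62]
-60 0.15 0.0 0.0 [ 0.88  0.18 -1.13  2.18  1.12  1.   -0.41]
-60 0.044 0.0 0.0 [ 0.69  0.47 -0.97  2.23  1.44  1.07 -0.73]
```

```bash
python3 - <<'E'
from h import *
from kin2 import ik
o=status.get_obs();q=np.array(o["joint_pos"])
W=[((.535,.17,.10),0),((.535,.13,.12),-10),((.535,.09,.12),-20),((.535,.05,.12),-30),((.53,0,.12),-40),((.52,-.05,.12),-50),((.515,-.10,.11),-60),((.506,-.146,.11),-60),((.506,-.146,.07),-60),((.506,-.146,.045),-60)]
for G,psi in W:
    R=tilt(psi,48);X=np.array(G)+.005*R.as_matrix()[:,2];s=ik(X,R,q);q=s[0];print(row(X,R),round(s[1],3),q.round(2))
E
```

```text
[10.     0.    11.2   -0.014 -0.027 -0.033] 0.0 [ 0.65  0.31 -1.31  2.29  1.53  0.65 -0.25]
[16.7    0.    18.6   -0.019 -0.066 -0.054] 0.0 [ 0.71  0.24 -1.34  2.28  1.38  0.71 -0.25]
[ 2.34e+01  0.00e+00  2.60e+01 -1.10e-02 -1.06e-01 -6.20e-02] 0.0 [ 0.68  0.25 -1.3   2.26  1.34  0.82 -0.33]
[ 3.00e+01  0.00e+00  3.35e+01 -3.00e-03 -1.45e-01 -6.90e-02] 0.0 [ 0.66  0.28 -1.25  2.23  1.31  0.93 -0.41]
[ 3.67e+01  0.00e+00  4.09e+01  1.00e-02 -1.92e-01 -8.10e-02] 0.0 [ 0.67  0.29 -1.21  2.22  1.27  1.   -0.47]
[ 4.34e+01  0.00e+00  4.83e+01  2.70e-02 -2.38e-01 -9.60e-02] 0.0 [ 0.7   0.29 -1.16  2.2   1.23  1.06 -0.52]
[ 5.01e+01  0.00e+00  5.58e+01  4.80e-02 -2.85e-01 -1.01e-01] 0.0 [ 0.69  0.35 -1.09  2.16  1.24  1.13 -0.6 ]
[50.1    0.    55.8    0.063 -0.327 -0.115] 0.0 [ 0.8   0.29 -1.07  2.2   1.25  1.03 -0.54]
[50.1    0.    55.8    0.09  -0.327 -0.085] 0.0 [ 0.73  0.4  -1.01  2.22  1.37  1.05 -0.66]
[50.1    0.    55.8    0.107 -0.327 -0.066] 0.0 [ 0.69  0.46 -0.97  2.23  1.44  1.07 -0.73]
```

Request:
{"fn": "play_rows", "kwargs": {
  "plan": [5, 0, 5.6, -0.01, -0.012, -0.018, 0.4, 10, 0, 11.2, -0.014, -0.027, -0.033, 0.4, 13.3, 0, 14.9, -0.016, -0.046, -0.044, 0.4, 16.7, 0, 18.6, -0.019, -0.066, -0.054, 0.4, 20, 0, 22.3, -0.015, -0.086, -0.058, 0.4, 23.4, 0, 26, -0.011, -0.106, -0.062, 0.4, 26.7, 0, 29.7, -0.007, -0.125, -0.066, 0.4, 30, 0, 33.5, -0.003, -0.145, -0.069, 0.4, 33.4, 0, 37.2, 0.003, -0.168, -0.075, 0.4, 36.7, 0, 40.9, 0.01, -0.192, -0.081, 0.4, 40, 0, 44.6, 0.018, -0.215, -0.089, 0.4, 43.4, 0, 48.3, 0.027, -0.238, -0.096, 0.4, 46.7, 0, 52, 0.037, -0.262, -0.1, 0.4, 50.1, 0, 55.8, 0.048, -0.285, -0.105, 0.4, 50.1, 0, 55.8, 0.056, -0.306, -0.11, 0.4, 50.1, 0, 55.8, 0.063, -0.327, -0.115, 0.4, 50.1, 0, 55.8, 0.063, -0.327, -0.115, 0.4, 50.1, 0, 55.8, 0.063, -0.327, -0.115, 0.4, 50.1, 0, 55.8, 0.063, -0.327, -0.115, 0.4]
}}

```text
clock: 20.6
position: [0.5079, -0.1476, 0.1061]
ee_rot: [0.467, 0.809, -0.178, 0.31]
ft_force: [0.3, 0.2, -1.8]
grip_width: 0.505
grasp_force: 31.4
```

```bash
python3 - <<'E'
from h import *
import cv2
a=viewer.camera("scene")[:,:,::-1];b=viewer.camera("top")[:,:,::-1]
o=np.hstack([cv2.resize(a[205:335,250:380],(400,400),interpolation=2),cv2.resize(b[160:260,290:390],(400,400),interpolation=2)])
cv2.imwrite("pics/c6.png",o);o=status.get_obs();print(o["joint_pos"],o["grip_width"])
R=Ro.from_quat(o["ee_rot"]);g=o["position"]-.005*R.as_matrix()[:,2];print("g",g.round(4));R2=tilt(-60,48);print((R2.inv()*R).as_rotvec(True))
c=g+[0,0,.043]; print("cap top px scene",proj("scene",c),"top",proj("top",c))
E
```

```text
[ 0.78269499  0.28332692 -1.05444613  2.20271682  1.23788665  1.0201331
 -0.53432739] 0.5049617938472152
g [ 0.5062 -0.1447  0.1098]
[-0.07124749  0.06246783  0.00982331]
cap top px scene [[316.44082008 259.9331103 ]] top [[344.57760855 211.89392357]]
```

View pics/c6.png

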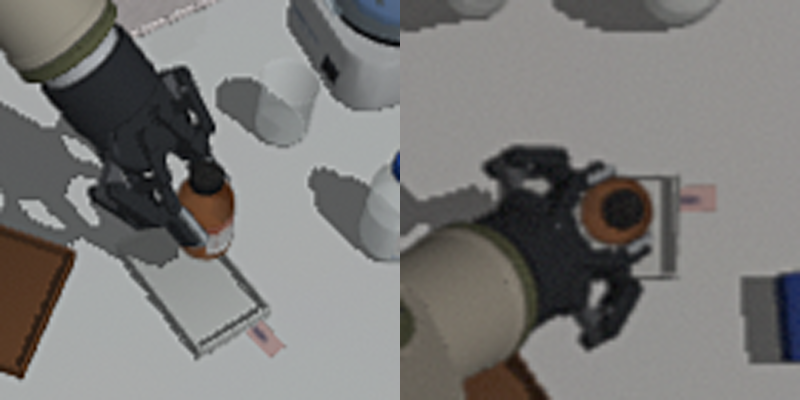

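Crop: the bottle is upright in the grip, with its cap at top (345.8,212), so its centre is about 3 mm to -y of the grasp point. It hangs over the middle of the white tray. I'll refit the tray at its true height before lowering.

```bash
python3 - <<'E'
from h import *
sc=lambda a:np.array(a)/2.5+[215,85]
t2=lambda a:(np.array(a)-[400,320])/2.664+[290,190]
rim=np.array([[36,58,16],[36,-58,16],[-36,-58,16],[-36,58,16]])/1e3
St=sc([[237,468],[306,550],[248,588],[180,497]]);Tt=t2([[467,354],[585,354],[582,426],[465,424]])
for w in((1,1),(0,1),(1,0)):
    g=lambda p:np.r_[w[0]*(proj("scene",cup(p,rim))-St).ravel(),w[1]*(proj("top",cup(p,rim))-Tt).ravel()]
    print(w,least_squares(g,[.5,-.1,0]).x.round(4))
R=tilt(-60,48);o=status.get_obs();g=o["position"]-.005*R.as_matrix()[:,2]
print("down 10mm tool",R.inv().apply([0,0,-.01]).round(4),"x+1",R.inv().apply([.001,0,0]).round(4),"y+1",R.inv().apply([0,.001,0]).round(4))
E
```

```text
(1, 1) [ 0.5041 -0.1469 -0.0071]
(0, 1) [ 0.5045 -0.1432  0.0028]
(1, 0) [ 0.5031 -0.1503 -0.0164]
down 10mm tool [0.0067 0.     0.0074] x+1 [-0.0004  0.0009  0.0003] y+1 [ 0.0006  0.0005 -0.0006]
```

Request:
{"fn": "play_rows", "kwargs": {
  "plan": [0, 0, 0, 0.008, -0.002, 0.007, 0.4, 0, 0, 0, 0.0144, -0.002, 0.0143, 0.4, 0, 0, 0, 0.021, -0.002, 0.0217, 0.4, 0, 0, 0, 0.028, -0.002, 0.029, 0.4, 0, 0, 0, 0.0345, -0.002, 0.0365, 0.4, 0, 0, 0, 0.0385, -0.002, 0.0405, 0.4, 0, 0, 0, 0.0412, -0.002, 0.044, 0.4, 0, 0, 0, 0.0418, -0.002, 0.0447, 0.4, 0, 0, 0, 0.0418, -0.002, 0.0447, 0.4, 0, 0, 0, 0.0418, -0.002, 0.0447, 0.4]
}}

```text
clock: 21.95
position: [0.5055, -0.1483, 0.0452]
ee_rot: [0.467, 0.808, -0.179, 0.31]
ft_force: [-1.0, -0.3, -1.5]
grip_width: 0.503
grasp_force: 31.4
```

Request:
{"fn": "play_rows", "kwargs": {
  "plan": [0, 0, 0, 0.0007, 0, 0.0007, 0.4, 0, 0, 0, 0.0013, 0, 0.0015, 0.4, 0, 0, 0, 0.002, 0, 0.0022, 0.4, 0, 0, 0, 0.0027, 0, 0.003, 0.4, 0, 0, 0, 0.0027, 0, 0.003, 0.4]
}}

```text
clock: 22.58
position: [0.5053, -0.1482, 0.0408]
ee_rot: [0.467, 0.809, -0.179, 0.31]
ft_force: [0.2, -0.3, -2.0]
grip_width: 0.502
grasp_force: 31.4
```

Request:
{"fn": "play_rows", "kwargs": {
  "plan": [0, 0, 0, 0.0005, 0, 0.0005, 0.4, 0, 0, 0, 0.001, 0, 0.0011, 0.4, 0, 0, 0, 0.001, 0, 0.0011, 0.4]
}}

```text
clock: 22.95
position: [0.5056, -0.1484, 0.0402]
ee_rot: [0.467, 0.808, -0.179, 0.311]
ft_force: [-3.1, 1.1, 6.5]
grip_width: 0.5
grasp_force: 32.1
```

Contact made, with Fz up by about 8 N. I'll release in small steps and back off along the tool axis.

Request:
{"fn": "play_rows", "kwargs": {
  "plan": [0, 0, 0, 0, 0, 0, 0.54, 0, 0, 0, 0, 0, 0, 0.58, 0, 0, 0, 0, 0, 0, 0.65, 0, 0, 0, 0, 0, 0, 0.75, 0, 0, 0, 0, 0, 0, 0.8, 0, 0, 0, 0, 0, 0, 0.8, 0, 0, 0, 0, 0, -0.01, 0.8, 0, 0, 0, 0, 0, -0.025, 0.8, 0, 0, 0, 0, 0, -0.045, 0.8, 0, 0, 0, 0, 0, -0.07, 0.8, 0, 0, 0, 0, 0, -0.1, 0.8, 0, 0, 0, 0, 0, -0.13, 0.8, 0, 0, 0, 0, 0, -0.13, 0.8, 0, 0, 0, 0, 0, -0.13, 0.8]
}}

```text
clock: 24.7
position: [0.4616, -0.0736, 0.1359]
ee_rot: [0.467, 0.808, -0.179, 0.31]
ft_force: [0.7, 0.4, -0.0]
grip_width: 0.798
grasp_force: 0.0
```

```bash
python3 - <<'E'
from h import *
import cv2
a=viewer.camera("scene")[:,:,::-1];b=viewer.camera("top")[:,:,::-1]
o=np.hstack([cv2.resize(a[70:340,150:420],(400,400),interpolation=2),cv2.resize(b[90:290,110:430],(400,250),interpolation=2).copy() if 0 else cv2.copyMakeBorder(cv2.resize(b[90:290,110:430],(400,250),interpolation=2),0,150,0,0,0)])
cv2.imwrite("pics/c7.png",o)
E
```

```text
(no output)
```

View pics/c7.png

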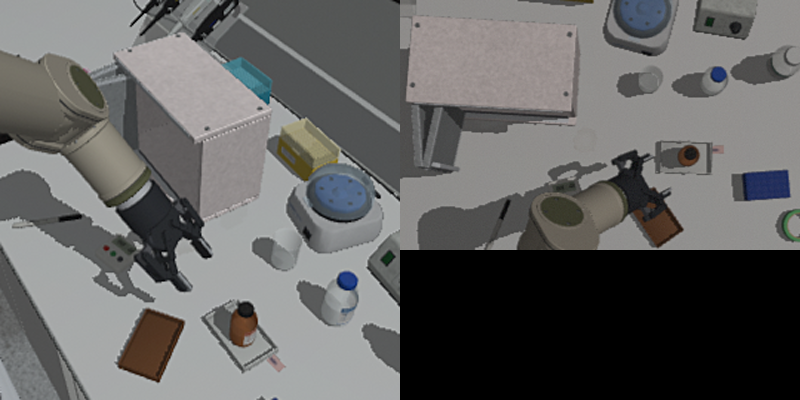

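The final picture shows the bottle standing upright inside the white tray (top view, crop (688,155)). The door is folded back, the other things on the bench are in place, and the gripper is clear. Handing in.

```bash
python3 -c "
from workcell import manip
print(manip.hand_in())"
```

```text
the job is handed in; nothing more can be done
None
```

The door is folded back to its stop, the amber bottle stands upright in the white tray, and nothing else looked disturbed in the last picture. I handed the job in at about 25 s. One thing could count against it: early on, the gripper pressed on the cupboard (probably the roof lip) and door with about 47 N in all, split unknown (limit 40 N), before I backed off.

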